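Clamp a press-pack device with the tommy bar

ROBOT

A 7-joint arm with a two-finger parallel gripper is mounted at the origin on the work surface. World frame = base frame: x ahead of the robot, y to its left, z up, the work surface at z = 0. Lengths are in mm, angles in rad, forces in N, time in s.
With the tool pointing down it reaches from about 400 to 875 mm from the base axis. Payload 4.4 kg.
Tool frame: the origin (TCP) lies at the very end of the fingers, on their centre line; the grasp point (between the pads) lies 19 mm behind it; z points along the fingers, y is the line along which they close (so a half turn about z gives the same grasp; the last joint's range is limited). The gripper opens to 85 mm and grips with 20 to 120 N. Pads are 22 mm wide; open, the fingers measure 114 mm over their backs; the gripper's body (76 mm by 85 mm) begins 54 mm behind the grasp point. The pads swing forward as they close: fully open they stand 13 mm farther back than shut.
Start: joints at [-1.388, 0.628, 0.038, 1.517, -0.027, 0.996, -0.02], TCP at [160.031, 630.006, 231.313] pointing down, gripper open.
Joint ranges: [-3.06, 3.06], [-0.37, 2.12], [-1.25, 1.32], [0.18, 2.47], [-1.1, 4.24], [0.23, 1.98], [-2.94, 2.94]. Speed limits (rad/s): [2.57, 2.57, 3.14, 3.14, 3.14, 3.14, 3.14].

INTERFACE

Orientations are given as [roll, pitch, yaw] about the fixed x, y, z axes, in that order (R = Rz(yaw) Ry(pitch) Rx(roll)).
In Python, from cell import ctrl gives the robot as it stands.
- The arm moves only by the tool step_arm, never from a script. Its argument "series" is a list that holds one entry, the list of rows, each a list of 7 numbers: the turn, a rotation vector about the tool's x, y, z as a fraction of full scale, then the shift along the tool's x, y, z as a fraction of full scale, then the closure, from 0 (fully open) to 1 (shut). In form: [[[ax, ay, az, tx, ty, tz, gripper], ...]]. A call has 1 to 12 rows; each row shifts and turns the commanded pose from where the row before left it, along the tool's axes as they then stand; what a row does not reach is not made up. Full scale, the value 1, is 150 mm for a shift and 45 degrees for a turn. A row lasts 1/10 s, in which the tool goes at most 50 mm and 8.59 degrees, less where a joint would pass 70% of its speed; a pose out of reach is approached as far as the arm can. A call with a number of a shift or a turn outside -1 to 1 is refused whole. A call with a gripper value outside its range is refused whole. The fingers move at their own pace and stop on an object; the grip force is fixed at half the most. Time passes only in rows, so rows that do not move let the fingers close. It gives the time, the measured TCP pose, the force, the opening and the grip force at its end, in the units of the state.
- ctrl.read_state(): the state, without advancing time (a new reading comes with each control period).
- ctrl.get_image(name): name is "scene" or "top"; returns a dict with "img" (384x512x3 uint8, red, green, blue), "fx", "fy", "cx", "cy" (pixels), "R" (3x3) and "t" (3): a world point X has camera coordinates R X + t. Camera axes: x right, y down, z forward; pixel columns grow to the right and rows downward; lengths in mm; the calibration is good to about 2 mm. A picture is of the moment at which its call begins. There is no depth.
- ctrl.finish_job(): hands the job in; it is judged then, once.
Trained networks look in a picture, given as the dict that the camera call returned (one of the last four; its "shot" number tells which), for a name from the list of things; names that differ only in an ending like _2 or _b are one class to them, and where a whole thing is asked for, a point or a joint stands for the part that bears it (a point fixed in the world has none). Each returns a list of dicts, best first, with "score" (0 to 1); they miss things now and then, are a little off and sometimes report something else, mostly with a low value. They report only what shows in the picture. A call takes as long as a camera call. They do not tell look-alikes from the thing itself.
- ctrl.recognise(picture, thing): "centre" ([column, row] in pixels, amid what is visible of it).
The state is a dict: "clock": time; "qpos": joint angles; "qd": joint speeds; "tau": joint torques, N m; "eef_pos": TCP position; "tool_rot": TCP orientation; "force": force on the tool from outside, world axes, zero at the start; "torque": the same for the moment, N m; "width": finger opening in mm; "gripper_force": force on a finger pad.
Only numpy, scipy, OpenCV 4.12 (cv2) and the standard library are available. Lean on these libraries where they do the work, as an engineer would, in place of code of your own. Each camera call takes 0.05 s, during which the arm holds its last target. There are 200 camera calls.

TASK

Clamp the disc-shaped power device that stands loose in the test clamp: take the steel tommy bar from its cradle, put it in the holes of the round jack collar and turn the collar clockwise (seen from above), moving the bar on to another hole when the tie rods end its swing, until the collar comes up solid under a firm pull, but do not heave on it. Turn it only with the bar. Then draw the bar out without turning the collar back, lay it in its cradle again, and leave the other things on the bench where they are.

Things in the scene. Friction and masses are not known exactly. Their poses are not given: they have to be found in the camera images.
- clamp: Fixed clamp for disc-shaped power devices, 120 x 210 x 200 mm high. Origin: underside centre, on the collar's axis; z up; y through the two tie rods (28 mm thick, 67 mm either side of the axis, 44 x 170 mm yoke on top at 148 to 176 mm); -x is the open front, where a bar has some 65 degrees of swing to either side; a copper busbar tail sticks 120 mm out at the rear (+x), 133 to 139 mm up.
- collar: Steel jack collar, 100 mm across, 40 mm high, turning about the clamp's axis under the device. Origin: on the axis, at the height of the holes, 60 mm above the bench; z up. Six alike blind radial bar holes every 60 degrees, one along its +x: 14.5 mm wide, mouth 50 mm and bottom 16.5 mm from the axis. Clockwise from above tightens; 2.2 to 2.9 rad are needed and its angle does not tell how many.
- hole_mouth (a point): Mouth of the collar's hole on its +x. Feel: the collar turns against a steady drag of about 0.45 N m and stays where it is left. When the device is home it stops hard: a torque of 0.8 to 1.5 N m (6 to 12 N across the bar 130 mm from the axis) is firm, over 4 N m (30 N there) is heaving. Ease the bar off before drawing it out, or it turns the collar back.
- ram (a joint): Rise in m of the jack ram that carries the device: 0.95 mm per rad of collar (6 mm per turn). The device is home against the top contact at 3.06 mm; it starts 0.3 to 1 mm up. The reading's noise is nearly as large as the lift, so it only hints.
- bar: Loose plain steel tommy bar, round, 12 mm thick, 200 mm long, domed ends, both alike, about 0.18 kg. Origin: its middle; x along it.
- cradle: Fixed cradle for the bar: black 150 x 64 mm plate with two V-notched uprights, 8 mm thick and 66 mm high, 55 mm either side of its middle. Origin: centre of the underside; x along the bar's place. The V's are 40 mm wide at the top.
- bar_rest (a point): Where the middle of the bar lies in the cradle: 55 mm above the bench, over the cradle's centre; x along the bar.
- meter: Bystander: black handheld multimeter, 170 x 80 x 34 mm. Origin: underside centre.
- probe_amp: Bystander: dark probe amplifier, 150 x 50 x 28 mm. Origin: underside centre.
- heatsink: Bystander: finned aluminium heatsink, 110 x 70 x 34 mm. Origin: underside centre.
- spare_device: Bystander: spare ceramic disc device, 75 mm across, 26 mm high. Origin: underside centre.
- screwdriver: Bystander: screwdriver, 190 mm long, lying along its x.
- spanner: Bystander: spanner, 170 mm long, lying along its x.
- shunt_box: Bystander: aluminium shunt box with a connector at each end, 128 x 60 x 30 mm. Origin: underside centre.
Not all that is in view belongs to the job. What is shaped like the cradle but turquoise is not meant.

How it is judged (in metres and radians):
On the way:
1. the collar is brought up to its stop: the device is pressed home against the top contact (value of joint ram above 0.00302 m), for 0.1 s.
At the end, for the whole second after the job is handed in: Device clamped: the collar was brought to its stop and is left within 9 degrees of it (ram over 2.9 mm). Bar at rest in both V's of the cradle: middle within 30 mm of bar_rest, 50 to 58 mm above the bench, within 0.12 rad of the cradle's x (value of joint ram above 0.0029 m and distance between bar and bar_rest below 0.03 m and z of bar in the frame of cradle between 0.05 and 0.058 m and angle between the x axis of bar and the x axis of cradle, either way round below 0.12 rad and linear speed of bar below 0.02 m/s); the robot touches nothing.
It fails at once if the bar is heaved on, levering in the hole with over 200 N (about 4 N m on the collar) (contact force between bar and collar above 200 N).
It fails at once if the collar is turned with the fingers instead of the bar (contact force between the fingers and collar above 5 N).
It fails at once if the bar is dropped or flung (linear speed of bar above 1.3 m/s).
It fails at once if another thing on the bench is shoved away (distance of any of meter, probe_amp, heatsink, spare_device, screwdriver, spanner, shunt_box from where it was at the start of the episode above 0.03 m).
It also fails if it takes over 72 s, if anything falls off the work surface, if the arm or the gripper's body presses on something with over 40 N, if the wrist force passes 120 N, or if a joint passes its speed limit or range.

## Working session

There is one attempt and no reset: what is moved stays moved. The work goes in short steps, Python scripts to look and compute and a tool call to move; the robot and the scene stay as the last step left them, time stands still between calls to the robot, and variables do not carry over. Pictures are saved under pics/ and viewed, at most 10 in all, crops included, and the job is handed in when it is done.

Besides the shell and the picture viewer there is one more tool, called after "Call:" in YAML: its name, and indented under it one key for each argument. step_arm: Moves the arm, as the interface text tells. Shift numbers are shares of 150 mm and turn numbers shares of 45 degrees, none past 1 either way. Its arguments: {"type":"object","properties":{"series":{"type":"array","items":{"type":"array","items":{"type":"array","items":{"type":"number","minimum":-1,"maximum":1}}}}},"required":["series"]}

```bash
ls; mkdir -p pics
python3 - <<'E'
from cell import ctrl
import cv2,json
s=ctrl.read_state();print(s)
for n in("scene","top"):
    p=ctrl.get_image(n);cv2.imwrite(f"pics/{n}0.png",cv2.resize(p["img"][:,:,::-1],None,fx=1.5,fy=1.5))
    print(n,p["fx"],p["fy"],p["cx"],p["cy"],p["R"],p["t"])
    for t in("clamp","collar","hole_mouth","bar","cradle","bar_rest"):
        print(t,[(r["centre"],round(r["score"],2)) for r in ctrl.recognise(p,t)][:3])
E
```

```text
pics
{'clock': 0.0, 'qpos': array([-1.38782069,  0.62932319,  0.03846031,  1.51835623, -0.02700105,
        0.99627051, -0.01998096]), 'qd': array([ 5.79688614e-04,  2.82910111e-04,  8.95076917e-04, -2.00164764e-03,
       -9.76900530e-05,  1.33610275e-03,  2.41754918e-03]), 'tau': array([-3.28224305e-04, -5.63422430e+01,  1.22615933e+00, -1.93436390e+01,
        1.10217198e-02,  1.08467790e-02, -3.36846838e-06]), 'eef_pos': array([159.87350785, 629.40644901, 230.40803405]), 'tool_rot': array([-3.13975417e+00,  3.25434131e-05,  2.89282094e+00]), 'force': array([-0.45155321,  0.27478646, -0.44716434]), 'torque': array([-0.01268989, -0.00171938, -0.01644921]), 'gripper_force': 0.0, 'width': 85.90372461939394}
scene 371.0023591474964 371.0023591474964 253.4716756892146 189.49608331278256 [[-0.20797605  0.97805259  0.01261366]
 [ 0.62875126  0.14355575 -0.76424054]
 [-0.7492782  -0.15101287 -0.64480795]] [ 101.90536622 -237.04384029 1412.36258452]
clamp [([299.2, 230.7], 0.92)]
collar [([290.9, 242.0], 0.66)]
hole_mouth [([287.7, 240.1], 0.91)]
bar [([138.7, 203.6], 0.55), ([421.1, 259.2], 0.53)]
cradle [([190.1, 144.2], 0.96), ([143.8, 213.3], 0.95), ([315.9, 178.1], 0.9)]
bar_rest [([311.0, 178.7], 0.69), ([188.9, 141.3], 0.64), ([144.8, 212.7], 0.58)]
top 372.17837948317884 372.17837948317884 257.9766357099645 193.93730708620842 [[ 0.02009057 -0.99978611  0.00490853]
 [-0.99195672 -0.02054644 -0.12489882]
 [ 0.12497296 -0.00235976 -0.99215734]] [ -13.97055046  465.83947184 1130.44312067]
clamp [([209.8, 156.2], 0.8)]
collar []
hole_mouth []
bar [([352.1, 165.3], 0.6)]
cradle [([347.7, 170.5], 0.97), ([344.8, 282.2], 0.72), ([211.6, 235.9], 0.71)]
bar_rest [([345.4, 281.9], 0.88), ([220.3, 147.2], 0.7), ([207.7, 234.7], 0.62)]
```

View pics/scene0.png

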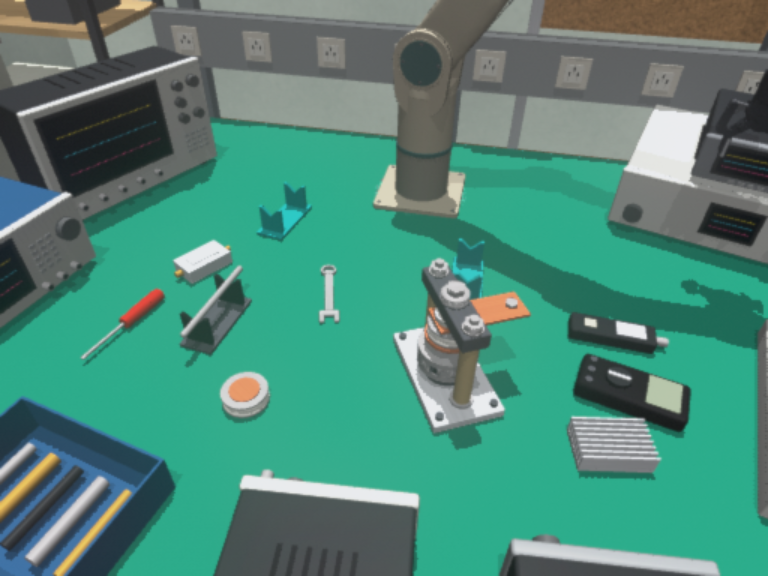

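View pics/top0.png

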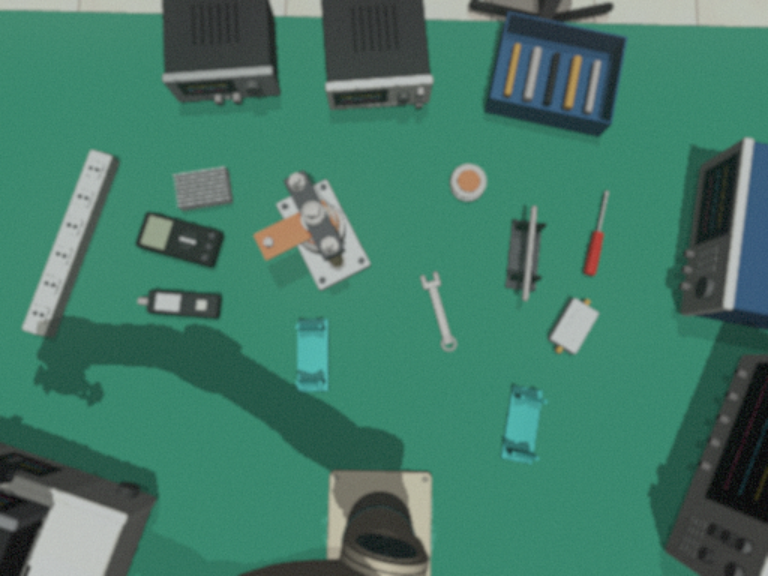

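Scene view: the clamp is at about (450,340)/1.5, and the bar lies in the black cradle at (215,310)/1.5. Top view: the bar runs from (533,208) to (526,298)/1.5, and the clamp is at (318,225)/1.5 with its front facing the bar. Next I'll zoom in.

```bash
cat > h.py <<'E'
import numpy as np,cv2
from cell import ctrl
def grab(n,k=4):
    ps=[ctrl.get_image(n) for _ in range(k)]
    p=ps[-1];p=dict(p);p["avg"]=np.mean([q["img"].astype(float) for q in ps],0).astype(np.uint8);return p
def proj(p,X):
    c=np.atleast_2d(X)@np.array(p["R"]).T+np.array(p["t"]);return np.c_[p["fx"]*c[:,0]/c[:,2]+p["cx"],p["fy"]*c[:,1]/c[:,2]+p["cy"]]
def onz(p,uv,z):
    R=np.array(p["R"]);o=-R.T@np.array(p["t"]);d=R.T@np.array([(uv[0]-p["cx"])/p["fx"],(uv[1]-p["cy"])/p["fy"],1]);return o+d*(z-o[2])/d[2]
def crop(p,x0,y0,w,h,k):
    im=cv2.resize(p["avg"][y0:y0+h,x0:x0+w,::-1],None,fx=k,fy=k,interpolation=cv2.INTER_CUBIC)
    for i in range(0,w,10):cv2.putText(im,str(x0+i),(i*k,8),0,.3,(0,255,255),1);cv2.line(im,(i*k,10),(i*k,16),(0,255,255),1)
    for i in range(0,h,10):cv2.putText(im,str(y0+i),(0,i*k+4),0,.3,(0,255,255),1)
    return im
E
python3 - <<'E'
from h import *
import pickle
s=grab("scene");t=grab("top");pickle.dump((s,t),open("im0.pkl","wb"))
a=crop(s,260,165,80,125,4);b=crop(t,165,110,90,90,4)
im=np.zeros((580,720,3),np.uint8);im[:500,:320]=a;im[:360,340:700]=b
cv2.imwrite("pics/z1.png",im)
a=crop(s,115,170,60,75,6);b=crop(t,330,130,40,75,6)
im=np.zeros((450,620,3),np.uint8);im[:450,:360]=a;im[:450,370:610]=b
cv2.imwrite("pics/z2.png",im)
E
```

```text
(no output)
```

View pics/z1.png

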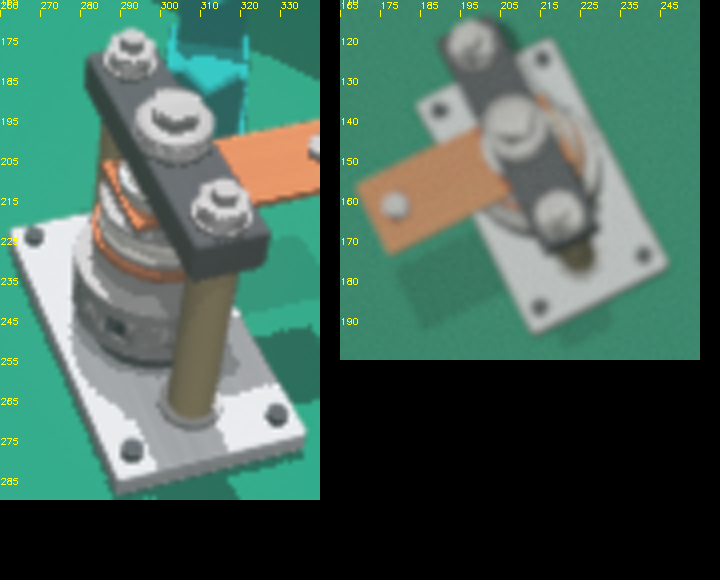

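View pics/z2.png

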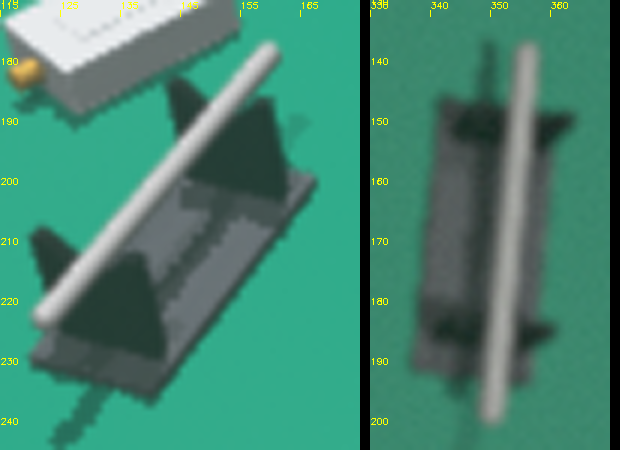

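```bash
cat > fit.py <<'E'
from h import *
import pickle
from scipy.optimize import least_squares
s,t=pickle.load(open("im0.pkl","rb"))
tc=[(216.25,119.5),(247,175.5),(213.75,193.25),(183.75,135.75)]
def rz(a):return np.array([[np.cos(a),-np.sin(a),0],[np.sin(a),np.cos(a),0],[0,0,1]])
# top plate corners in clamp frame: front far = (-60,+105)...
def pts(v):
    x,y,a,h=v;W=lambda L:np.array(L)@rz(a).T+[x,y,0]
    top=W([(-60,105,h),(-60,-105,h),(60,-105,h),(60,105,h)]),W([(0,67,190),(0,-67,190)])
    sc=W([(-60,105,h),(-60,-105,h),(60,-105,h)]),W([(-22,-85,176),(22,-85,176)])
    return top,sc
for sg in (1,-1):
  def res(v):
    (a,b),(c,d)=pts(v)
    o=[0,1,2,3] if sg==1 else [1,0,3,2]
    T=np.array(tc)[o]; N=np.array([(198,120.5),(220,163.25)])[::sg]
    S=np.array([(289.5,285),(335.75,273)]) 
    r=[proj(t,a)-T,proj(t,b)-N]
    # scene: find correspondences: front-left corner etc by world proximity
    S3={1:[(262.5,223.25),(289.5,285),(335.75,273)],-1:[(289.5,285),(262.5,223.25),None]}[sg]
    ps=proj(s,c)
    for k,q in enumerate(S3):
        if q is not None:r.append((ps[k]-q)[None])
    if sg==1:r.append(proj(s,d)-np.array([(308.25,225),(327,222)]))
    return np.concatenate(r).ravel()
  best=min((least_squares(res,[500,100,a0,14],loss="soft_l1") for a0 in (0,1.5,3,-1.5)),key=lambda q:q.cost)
  print(sg,best.x,best.cost,np.round(best.fun.reshape(-1,2),1).tolist())
  if sg==1:np.save("clamp.npy",best.x)
# bar
def tri(us,ut):
    f=lambda X:np.r_[proj(s,X)[0]-us,proj(t,X)[0]-ut]
    q=least_squares(f,[500,-200,55],x_scale=100);return q.x,q.cost
for us,ut in(((160.5,178),(350,200.3)),((121.7,223),(356.3,137))):print("bar",tri(us,ut),onz(s,us,55),onz(t,ut,55))
x,y,a,h=np.load("clamp.npy")
ax=np.array([x,y,60])
print("ctr",x,y,a,"hole px->angle:")
for d in range(-180,180,10):
    g=np.radians(d);print(d,np.round(proj(s,ax+50*np.array([np.cos(g),np.sin(g),0]))[0],1),end=";")
E
python3 fit.py
```

```text
1 [575.64575281 164.69086844   1.66852677 -24.40077274] 462.0272895726048 [[11.3, 72.5], [-23.7, -45.8], [-26.4, -60.9], [7.0, 59.1], [0.4, 49.0], [-24.4, -41.6], [24.4, -0.3], [-6.4, -0.6], [-2.5, 16.5], [-0.5, -3.8], [1.9, 1.0]]
-1 [586.51708999 133.22187709  14.63352447  20.03415514] 175.9612841600282 [[0.3, 0.8], [1.3, -0.4], [0.3, -0.1], [-0.5, 0.3], [-0.3, -0.1], [-0.2, 0.1], [-27.4, -65.7], [27.1, 58.4]]
bar (array([ 449.89132498, -286.80067105,   49.98710056]), np.float64(0.06114840280408914)) [ 455.62925728 -284.33293134   55.        ] [ 449.06974252 -284.79849247   55.        ]
bar (array([ 648.02609923, -307.38135465,   54.25343301]), np.float64(0.03721657237979523)) [ 648.65306549 -307.34433342   55.        ] [ 647.55992905 -306.555326     55.        ]
ctr 575.6457528096338 164.69086843770486 1.6685267680892537 hole px->angle:
-180 [313.5 217.2];-170 [310.1 216.9];-160 [306.7 216.9];-150 [303.5 217.5];-140 [300.5 218.4];-130 [297.8 219.6];-120 [295.5 221.3];-110 [293.7 223.2];-100 [292.4 225.4];-90 [291.6 227.8];-80 [291.5 230.3];-70 [291.9 232.9];-60 [293.  235.5];-50 [294.7 237.9];-40 [296.9 240.2];-30 [299.6 242.2];-20 [302.7 243.9];-10 [306.2 245.2];0 [309.8 246. ];10 [313.5 246.4];20 [317.1 246.3];30 [320.6 245.7];40 [323.8 244.6];50 [326.5 243.2];60 [328.8 241.3];70 [330.5 239.2];80 [331.6 236.8];90 [332.1 234.3];100 [332.  231.7];110 [331.2 229.1];120 [329.9 226.7];130 [328.1 224.4];140 [325.8 222.3];150 [323.1 220.5];160 [320.1 219. ];170 [316.8 217.9];
```

```bash
sed -i 's/-1:\[(289.5,285),(262.5,223.25),None\]/-1:[(262.5,223.25),(289.5,285),(335.75,273)]/; s/if sg==1:r.append/if 1:r.append/; s/if sg==1:np.save/if sg==-1:np.save/' fit.py; python3 fit.py
```

```text
1 [575.64575281 164.69086844   1.66852677 -24.40077274] 462.0272895726048 [[11.3, 72.5], [-23.7, -45.8], [-26.4, -60.9], [7.0, 59.1], [0.4, 49.0], [-24.4, -41.6], [24.4, -0.3], [-6.4, -0.6], [-2.5, 16.5], [-0.5, -3.8], [1.9, 1.0]]
-1 [588.51698003 133.11583512   8.35183548  10.16760089] 3.965175780034117 [[0.4, 0.6], [1.6, -0.0], [0.9, 0.2], [-0.0, 0.0], [-0.2, -0.8], [-0.1, -0.6], [-0.8, -0.8], [-0.4, 0.0], [0.7, 0.3], [0.6, 0.2], [1.2, -0.9]]
bar (array([ 449.89132498, -286.80067105,   49.98710056]), np.float64(0.06114840280408914)) [ 455.62925728 -284.33293134   55.        ] [ 449.06974252 -284.79849247   55.        ]
bar (array([ 648.02609923, -307.38135465,   54.25343301]), np.float64(0.03721657237979523)) [ 648.65306549 -307.34433342   55.        ] [ 647.55992905 -306.555326     55.        ]
ctr 588.5169800320871 133.11583511893429 8.351835476253829 hole px->angle:
-180 [300.7 218.7];-170 [297.3 218.4];-160 [293.9 218.5];-150 [290.6 219. ];-140 [287.6 219.9];-130 [284.8 221.2];-120 [282.5 222.8];-110 [280.6 224.8];-100 [279.1 227. ];-90 [278.3 229.4];-80 [278. 232.];-70 [278.4 234.6];-60 [279.4 237.2];-50 [281.  239.7];-40 [283.1 242. ];-30 [285.8 244. ];-20 [288.9 245.7];-10 [292.3 247. ];0 [295.9 247.9];10 [299.6 248.2];20 [303.3 248.1];30 [306.8 247.5];40 [310.  246.4];50 [312.8 245. ];60 [315.2 243.1];70 [317.  240.9];80 [318.2 238.5];90 [318.8 236. ];100 [318.8 233.4];110 [318.1 230.8];120 [316.9 228.3];130 [315.1 226. ];140 [312.8 223.9];150 [310.2 222.1];160 [307.2 220.6];170 [304.  219.4];
```

The fit puts the clamp axis at (588,133) with yaw 118.5°, so its front faces -61.5°. One hole is at about -18° and the bar's middle is at (548,-296) with yaw -6.3°, measured length 199.8 mm, which matches. Next is a helper that turns waypoints into rows.

```bash
cat > plan.py <<'E'
# plan(start(x,y,z,yawdeg), [(x,y,z,yawdeg,n)...]) -> rows in tool units (tool straight down)
import numpy as np,json
from scipy.spatial.transform import Rotation as Ro
def plan(st,wps,g):
    p=np.array(st,float);rows=[]
    for *q,n in wps:
        q=np.array(q,float);d=(q-p)/n
        for k in range(n):
            R=Ro.from_euler("xyz",[180,0,p[3]],degrees=True).as_matrix();s=R.T@d[:3]/150
            rows.append([0,0,round(-d[3]/45,3)]+[round(float(v),3)+0. for v in s]+[g]);p=p+d
    print(len(rows));
    for i in range(0,len(rows),12):print(json.dumps([rows[i:i+12]]).replace(" ",""))
E
python3 - <<'E'
from plan import *
plan((160,630,231,165.75),[(300,480,330,165.75,6),(500,160,330,165.75,9),(578,-299,200,173.7,11)],0)
E
```

```text
26
[[[0,0,-0.0,-0.192,-0.123,-0.11,0],[0,0,-0.0,-0.192,-0.123,-0.11,0],[0,0,-0.0,-0.192,-0.123,-0.11,0],[0,0,-0.0,-0.192,-0.123,-0.11,0],[0,0,-0.0,-0.192,-0.123,-0.11,0],[0,0,-0.0,-0.192,-0.123,-0.11,0],[0,0,-0.0,-0.202,-0.193,0.0,0],[0,0,-0.0,-0.202,-0.193,0.0,0],[0,0,-0.0,-0.202,-0.193,0.0,0],[0,0,-0.0,-0.202,-0.193,0.0,0],[0,0,-0.0,-0.202,-0.193,0.0,0],[0,0,-0.0,-0.202,-0.193,0.0,0]]]
[[[0,0,-0.0,-0.202,-0.193,0.0,0],[0,0,-0.0,-0.202,-0.193,0.0,0],[0,0,-0.0,-0.202,-0.193,0.0,0],[0,0,-0.016,-0.114,-0.258,0.079,0],[0,0,-0.016,-0.111,-0.259,0.079,0],[0,0,-0.016,-0.108,-0.261,0.079,0],[0,0,-0.016,-0.104,-0.262,0.079,0],[0,0,-0.016,-0.101,-0.263,0.079,0],[0,0,-0.016,-0.098,-0.265,0.079,0],[0,0,-0.016,-0.094,-0.266,0.079,0],[0,0,-0.016,-0.091,-0.267,0.079,0],[0,0,-0.016,-0.088,-0.268,0.079,0]]]
[[[0,0,-0.016,-0.084,-0.269,0.079,0],[0,0,-0.016,-0.081,-0.27,0.079,0]]]
```

Call:
step_arm:
  series:
    - [[0,0,0,-0.192,-0.123,-0.11,0],[0,0,0,-0.192,-0.123,-0.11,0],[0,0,0,-0.192,-0.123,-0.11,0],[0,0,0,-0.192,-0.123,-0.11,0],[0,0,0,-0.192,-0.123,-0.11,0],[0,0,0,-0.192,-0.123,-0.11,0],[0,0,0,-0.202,-0.193,0,0],[0,0,0,-0.202,-0.193,0,0],[0,0,0,-0.202,-0.193,0,0],[0,0,0,-0.202,-0.193,0,0],[0,0,0,-0.202,-0.193,0,0],[0,0,0,-0.202,-0.193,0,0]]

```text
clock: 2.3
eef_pos: [434.4, 265.5, 330.6]
tool_rot: [3.141, 0.0, 2.893]
force: [0.8, -0.3, 0.4]
width: 85.4
gripper_force: 0.0
```

Call:
step_arm:
  series:
    - [[0,0,0,-0.202,-0.193,0,0],[0,0,0,-0.202,-0.193,0,0],[0,0,0,-0.202,-0.193,0,0],[0,0,-0.016,-0.114,-0.258,0.079,0],[0,0,-0.016,-0.111,-0.259,0.079,0],[0,0,-0.016,-0.108,-0.261,0.079,0],[0,0,-0.016,-0.104,-0.262,0.079,0],[0,0,-0.016,-0.101,-0.263,0.079,0],[0,0,-0.016,-0.098,-0.265,0.079,0],[0,0,-0.016,-0.094,-0.266,0.079,0],[0,0,-0.016,-0.091,-0.267,0.079,0],[0,0,-0.016,-0.088,-0.268,0.079,0]]

```text
clock: 3.5
eef_pos: [564.2, -216.7, 223.3]
tool_rot: [3.141, 0.0, 3.006]
force: [0.8, -0.5, -0.1]
width: 85.8
gripper_force: 0.0
```

Call:
step_arm:
  series:
    - [[0,0,-0.016,-0.084,-0.269,0.079,0],[0,0,-0.016,-0.081,-0.27,0.079,0],[0,0,0,0,0,0,0],[0,0,0,0,0,0,0]]

```text
clock: 3.9
eef_pos: [577.4, -299.5, 199.2]
tool_rot: [3.141, -0.001, 3.028]
force: [0.8, 0.6, 0.3]
width: 85.5
gripper_force: 0.0
```

Call:
step_arm:
  series:
    - [[0,0,0,0,0,0.25,0],[0,0,0,0,0,0.25,0],[0,0,0,0,0,0.25,0],[0,0,0,0,0,0.2,0],[0,0,0,0,0,0.135,0],[0,0,0,0,0,0,0],[0,0,0,0,0,0,0.5],[0,0,0,0,0,0,1],[0,0,0,0,0,0,1],[0,0,0,0,0,0,1],[0,0,0,0,0,0,1],[0,0,0,0,0,0,1]]

```text
clock: 5.1
eef_pos: [578.4, -299.1, 38.0]
tool_rot: [-3.141, 0.001, 3.031]
force: [-0.2, -0.1, 4.6]
width: 9.5
gripper_force: 58.5
```

Call:
step_arm:
  series:
    - [[0,0,0,0,0,0,1],[0,0,0,0,0,0,1],[0,0,0,0,0,0,1],[0,0,0,0,0,0,1]]

```text
clock: 5.5
eef_pos: [578.4, -299.1, 38.0]
tool_rot: [-3.141, 0.001, 3.031]
force: [-1.2, -0.9, 5.4]
width: 10.0
gripper_force: 58.6
```

Call:
step_arm:
  series:
    - [[0,0,0,0,0,-0.03,1],[0,0,0,0,0,-0.2,1],[0,0,0,0,0,-0.25,1],[0,0,0,0,0,-0.2,1],[0,0,0,0,0,0,1],[0,0,0,0,0,0,1]]

```text
clock: 6.1
eef_pos: [577.9, -297.8, 139.1]
tool_rot: [3.141, -0.0, 3.031]
force: [-0.6, 0.5, -3.4]
width: 10.2
gripper_force: 58.5
```

Run:
```python
from h import *
import pickle
print(ctrl.read_state())
s=grab("scene");t=grab("top");pickle.dump((s,t),open("im1.pkl","wb"))
a=crop(s,100,130,80,115,5);b=crop(t,320,120,70,90,5)
im=np.zeros((575,780,3),np.uint8);im[:575,:400]=a;im[:450,410:760]=b
cv2.imwrite("pics/z3.png",im)
```

```text
{'clock': 6.1, 'qpos': array([ 0.33980829,  0.73674808,  0.15906612,  1.60480512, -0.14782194,
        0.81216799,  2.02063414]), 'qd': array([ 0.00256526,  0.03363631, -0.00815341,  0.02451314,  0.00012395,
        0.00209657,  0.00030517]), 'tau': array([ 1.06489551e-01, -6.18910003e+01,  3.61249745e+00, -1.80773538e+01,
        3.87101679e-02, -3.47505219e-02, -2.54789644e-03]), 'eef_pos': array([ 577.92965833, -297.80955606,  139.14481539]), 'tool_rot': array([ 3.14103300e+00, -1.50182007e-04,  3.03124197e+00]), 'force': array([-0.59941576,  0.50165814, -3.42447151]), 'torque': array([ 0.00635412, -0.03721008, -0.0036481 ]), 'gripper_force': 58.516162633895874, 'width': 10.181153819296856}
```

View pics/z3.png

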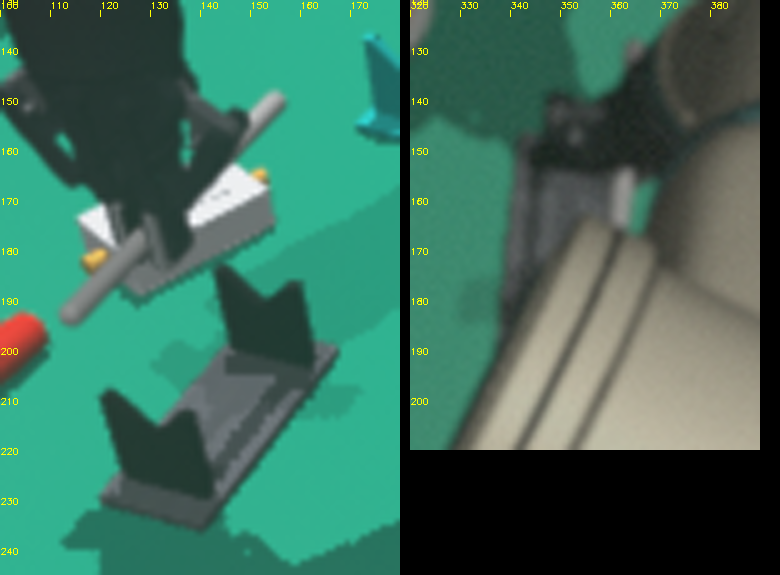

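Run:
```python
from h import *
import pickle
from scipy.optimize import least_squares
s,t=pickle.load(open("im1.pkl","rb"))
tcp=np.array([577.9,-297.8,139.1]);d=np.array([np.cos(3.031),np.sin(3.031),0])
for off in(120,125,130,135):
  for dz in(15,17,19):
    m=tcp+[0,0,dz];print(off,dz,proj(s,np.array([m+d*off,m-d*(200-off)])).round(1).tolist())
s0,_=pickle.load(open("im0.pkl","rb"))
```

```text
120 15 [[154.6, 150.2], [111.0, 195.7]]
120 17 [[154.5, 149.6], [110.8, 195.1]]
120 19 [[154.3, 148.9], [110.6, 194.4]]
125 15 [[155.5, 149.2], [112.3, 194.4]]
125 17 [[155.4, 148.6], [112.1, 193.7]]
125 19 [[155.3, 148.0], [111.9, 193.1]]
130 15 [[156.4, 148.2], [113.5, 193.1]]
130 17 [[156.3, 147.6], [113.4, 192.4]]
130 19 [[156.2, 147.0], [113.2, 191.8]]
135 15 [[157.3, 147.3], [114.8, 191.8]]
135 17 [[157.2, 146.7], [114.6, 191.1]]
135 19 [[157.1, 146.1], [114.4, 190.5]]
```

Run:
```python
from h import *
import pickle
s,t=pickle.load(open("im0.pkl","rb"))
print([onz(t,q,z).round() for q,z in(((277/1.5,103/1.5),0),((334/1.5,107/1.5),0),((335/1.5,92/1.5),60),((430/1.5,80/1.5),90))])
print([onz(s,q,z).round() for q,z in(((242/1.5,480/1.5),80),((418/1.5,495/1.5),80),((267/1.5,474/1.5),30),((242/1.5,480/1.5),120))])
from plan import *
plan((577.9,-297.8,139.1,173.65),[(650,-150,180,170,4),(772,74,180,162,7)],1)
```

```text
[array([885., 248.,   0.]), array([879., 121.,   0.]), array([884., 114.,  60.]), array([899., -84.,  90.])]
[array([892., -95.,  80.]), array([864., 127.,  80.]), array([850., -84.,  30.]), array([912., -80., 120.])]
11
[[[0,0,0.02,-0.092,0.258,-0.068,1],[0,0,0.02,-0.088,0.26,-0.068,1],[0,0,0.02,-0.084,0.261,-0.068,1],[0,0,0.02,-0.08,0.262,-0.068,1],[0,0,0.025,-0.077,0.23,0.0,1],[0,0,0.025,-0.073,0.232,0.0,1],[0,0,0.025,-0.068,0.233,0.0,1],[0,0,0.025,-0.063,0.234,0.0,1],[0,0,0.025,-0.059,0.236,0.0,1],[0,0,0.025,-0.054,0.237,0.0,1],[0,0,0.025,-0.049,0.238,0.0,1]]]
```

Call:
step_arm:
  series:
    - [[0,0,0.02,-0.092,0.258,-0.068,1],[0,0,0.02,-0.088,0.26,-0.068,1],[0,0,0.02,-0.084,0.261,-0.068,1],[0,0,0.02,-0.08,0.262,-0.068,1],[0,0,0.025,-0.077,0.23,0,1],[0,0,0.025,-0.073,0.232,0,1],[0,0,0.025,-0.068,0.233,0,1],[0,0,0.025,-0.063,0.234,0,1],[0,0,0.025,-0.059,0.236,0,1],[0,0,0.025,-0.054,0.237,0,1],[0,0,0.025,-0.049,0.238,0,1],[0,0,0,0,0,0,1]]

```text
clock: 7.7
eef_pos: [772.7, 83.3, 178.5]
tool_rot: [3.135, -0.001, 2.839]
force: [-0.4, 1.1, -3.5]
width: 10.0
gripper_force: 58.7
```

Call:
step_arm:
  series:
    - [[0,0,0,0,0,0.2,1],[0,0,0,0,0,0.2,1],[0,0,0,0,0,0.2,1],[0,0,0,0,0,0.2,1],[0,0,0,0,0,0.113,1],[0,0,0,0,0,0,1],[0,0,0,0,0,0,1]]

```text
clock: 8.4
eef_pos: [772.1, 73.7, 43.7]
tool_rot: [3.141, 0.001, 2.831]
force: [0.4, 0.9, -0.3]
width: 9.5
gripper_force: 58.7
```

Run:
```python
from h import *
import pickle
st=ctrl.read_state();print(st["eef_pos"],st["tool_rot"],st["force"],st["qpos"])
s=grab("scene",6);pickle.dump(s,open("im2.pkl","wb"))
cv2.imwrite("pics/z4.png",crop(s,255,190,95,85,7))
a=np.load("clamp.npy")
for g in range(-26,-9,2):
    r=np.radians(g);print(g,proj(s,[a[0]+50*np.cos(r),a[1]+50*np.sin(r),60]).round(1),end=' ')
```

```text
[772.13864038  73.65962649  43.68377081] [3.14140948e+00 9.46624446e-04 2.83075046e+00] [ 0.44551188  0.8525688  -0.34799221] [-0.23767977  1.02885244  0.23115454  1.2290557  -0.25091048  0.91018765
  1.29889043]
-26 [[287.  244.7]] -24 [[287.6 245.1]] -22 [[288.2 245.4]] -20 [[288.9 245.7]] -18 [[289.5 246. ]] -16 [[290.2 246.3]] -14 [[290.9 246.5]] -12 [[291.6 246.8]] -10 [[292.3 247. ]]
```

View pics/z4.png

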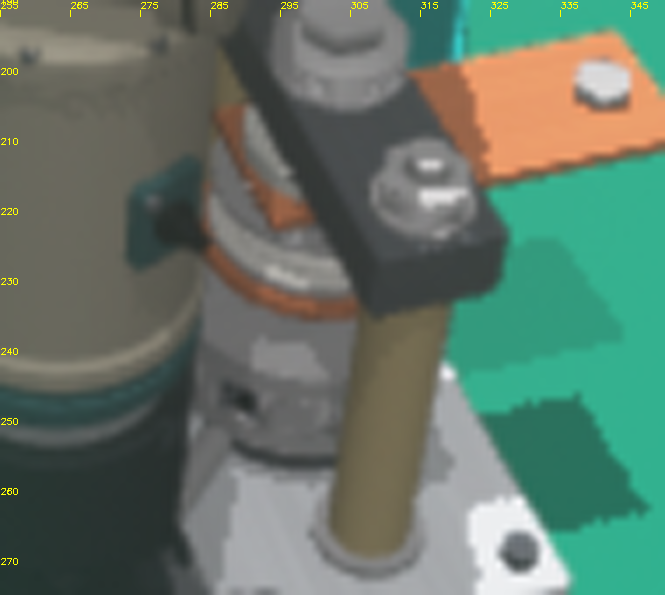

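Run:
```python
from h import *
import pickle
s=pickle.load(open("im2.pkl","rb"))
d=np.array([np.cos(2.831),np.sin(2.831),0]);m=np.array([772.1,73.7,60.7])
for o in(124,128,132):
    for dz in (-8,-6,0,6):print(o,dz,proj(s,m+d*o+[0,0,dz]).round(1),end=' ')
im=s["avg"][242:264,278:300].astype(int).sum(2)//3
print();print("     ",*range(278,300))
for i,r in enumerate(im):print(242+i,*["%3d"%v for v in r])
```

```text
124 -8 [[285.7 253.3]] 124 -6 [[285.8 252.8]] 124 0 [[285.9 251.1]] 124 6 [[286.1 249.4]] 128 -8 [[286.4 252.2]] 128 -6 [[286.5 251.6]] 128 0 [[286.7 249.9]] 128 6 [[286.9 248.3]] 132 -8 [[287.2 251.1]] 132 -6 [[287.2 250.5]] 132 0 [[287.4 248.8]] 132 6 [[287.6 247.1]] 
      278 279 280 281 282 283 284 285 286 287 288 289 290 291 292 293 294 295 296 297 298 299
242  69  64  56  53  63  92  89  88  87  89  89  91 100 127 132 133 133 136 137 137 135 135
243  65  58  54  50  63  93  88  87  87  87  88  89  94 103 107 119 124 135 134 132 133 133
244  59  55  51  49  61  89  88  89  80  73  81  87  93  99 100 103 104 107 106 109 119 121
245  55  51  48  49  61  83  88  93  77  58  65  69  80  98 101 102 101 102 102 102 104 105
246  50  47  46  48  63  83  90  95  79  64  60  49  52  78 106 111 104 100 101 102 104 102
247  48  47  46  50  71  84  87  93  76  66  56  43  43  68 107 105  98  96 102 104 116 109
248  46  46  46  54  82  87  87  88  83  82  81  68  54  69  96  94  99 100 101 101 103 104
249  49  48  49  60 103 106  88  87  87  88  99 119  92  81  84  92 100 101 101 101 101 103
[... 588 characters left out ...]
 112 131 136 134 129 124 107  85  80  72  67  67  67  67
257  45  44  51  81 105 107 104 107 128 137 160 161 141 137 133 130 125 123 111 110 109 108
258  44  45  53  88 106 105 103 118 132 134 142 164 165 166 163 159 137 135 134 135 134 129
259  45  45  53  91 105 104 113 131 133 133 139 166 168 169 168 165 162 161 163 165 163 143
260  44  45  58 101 104 107 128 133 133 133 138 166 168 169 170 166 166 165 165 168 169 165
261  45  46  64 101 103 118 131 133 134 134 142 167 169 168 170 168 165 165 164 167 169 167
262  45  47  65 100 111 128 132 133 133 138 164 169 169 168 169 170 166 165 165 165 168 165
263  45  49  73 104 126 131 132 133 133 139 167 169 171 169 169 170 169 165 165 165 166 159
```

Call:
step_arm:
  series:
    - [[0,0,0.022,0,-0.02,0.004,1],[0,0,0,0.033,0,0,1],[0,0,0,0.033,0,0,1],[0,0,0,0.033,0,0,1],[0,0,0,0.033,0,0,1],[0,0,0,0.02,0,0,1],[0,0,0,0,0,0,1]]

```text
clock: 9.4
eef_pos: [748.5, 78.9, 42.5]
tool_rot: [3.141, -0.001, 2.814]
force: [-0.3, 0.5, -2.1]
width: 9.7
gripper_force: 58.7
```

Call:
step_arm:
  series:
    - [[0,0,0,0.03,0,0,1],[0,0,0,0.03,0,0,1],[0,0,0,0.03,0,0,1],[0,0,0,0.03,0,0,1],[0,0,0,0,0,0,1]]

```text
clock: 9.9
eef_pos: [731.2, 84.7, 42.4]
tool_rot: [3.142, -0.001, 2.814]
force: [0.3, -0.1, -1.5]
width: 9.8
gripper_force: 58.7
```

Run:
```python
from plan import *
import math
cx,cy=588.5,133.1
def arc(a0,a1,n,r,z=42.5):
    return [(cx+r*math.cos(math.radians(a0+(a1-a0)*k/n)),cy+r*math.sin(math.radians(a0+(a1-a0)*k/n)),z,a0+(a1-a0)*k/n+180,1) for k in range(1,n+1)]
a0=-18.8;r=150.9
plan((cx+r*math.cos(math.radians(a0)),cy+r*math.sin(math.radians(a0)),42.5,161.2),arc(a0,a0-4*24,24,r),1)
```

```text
24
[[[0,0,0.089,0.002,-0.07,0.0,1],[0,0,0.089,0.002,-0.07,0.0,1],[0,0,0.089,0.002,-0.07,0.0,1],[0,0,0.089,0.002,-0.07,0.0,1],[0,0,0.089,0.002,-0.07,0.0,1],[0,0,0.089,0.002,-0.07,0.0,1],[0,0,0.089,0.002,-0.07,0.0,1],[0,0,0.089,0.002,-0.07,0.0,1],[0,0,0.089,0.002,-0.07,0.0,1],[0,0,0.089,0.002,-0.07,0.0,1],[0,0,0.089,0.002,-0.07,0.0,1],[0,0,0.089,0.002,-0.07,0.0,1]]]
[[[0,0,0.089,0.002,-0.07,0.0,1],[0,0,0.089,0.002,-0.07,0.0,1],[0,0,0.089,0.002,-0.07,0.0,1],[0,0,0.089,0.002,-0.07,0.0,1],[0,0,0.089,0.002,-0.07,0.0,1],[0,0,0.089,0.002,-0.07,0.0,1],[0,0,0.089,0.002,-0.07,0.0,1],[0,0,0.089,0.002,-0.07,0.0,1],[0,0,0.089,0.002,-0.07,0.0,1],[0,0,0.089,0.002,-0.07,0.0,1],[0,0,0.089,0.002,-0.07,0.0,1],[0,0,0.089,0.002,-0.07,0.0,1]]]
```

Call:
step_arm:
  series:
    - [[0,0,0.089,0.002,-0.07,0,1],[0,0,0.089,0.002,-0.07,0,1],[0,0,0.089,0.002,-0.07,0,1],[0,0,0.089,0.002,-0.07,0,1]]

```text
clock: 10.3
eef_pos: [714.9, 50.0, 42.9]
tool_rot: [3.136, 0.0, 2.531]
force: [2.4, 5.9, -2.5]
width: 9.8
gripper_force: 59.7
```

Run:
```python
from h import *
import math
s=ctrl.read_state();p=s["eef_pos"];d=p[:2]-[588.5,133.1];print(p,s["force"],s["torque"],np.hypot(*d),np.degrees(math.atan2(d[1],d[0])),np.degrees(s["tool_rot"][2])-180)
```

```text
[714.86119393  50.01784923  42.94533088] [ 2.39753092  5.9202166  -2.52399914] [ 1.11600155 -0.53342736 -0.41965312] 151.2276268080009 -33.32481395067557 -34.97473968473804
```

Call:
step_arm:
  series:
    - [[0,0,0.089,0.002,-0.07,0,1],[0,0,0.089,0.002,-0.07,0,1],[0,0,0.089,0.002,-0.07,0,1],[0,0,0.089,0.002,-0.07,0,1],[0,0,0.089,0.002,-0.07,0,1],[0,0,0.089,0.002,-0.07,0,1],[0,0,0.089,0.002,-0.07,0,1]]

```text
clock: 11.0
eef_pos: [661.3, 1.6, 43.1]
tool_rot: [3.135, -0.001, 2.042]
force: [4.1, 6.8, -1.9]
width: 10.0
gripper_force: 59.7
```

```bash
cat > chk.py <<'E'
from h import *
import math
s=ctrl.read_state();p=s["eef_pos"];d=p[:2]-[588.5,133.1];a=math.atan2(d[1],d[0]);f=s["force"];t=np.array([-math.sin(a),math.cos(a)])
print(s["clock"],p.round(1),"F",f.round(1),"tan %.1f rad %.1f"%(f[:2]@t,f[:2]@[math.cos(a),math.sin(a)]),"T",s["torque"].round(2),"r %.1f ang %.1f yaw-180 %.1f"%(np.hypot(*d),np.degrees(a),np.degrees(s["tool_rot"][2])-180),s["tool_rot"].round(3),s["qpos"].round(2))
E
python3 chk.py
```

```text
11.0 [661.3   1.6  43.1] F [ 4.1  6.8 -1.9] tan 6.9 rad -4.0 T [ 1.16 -0.85 -0.42] r 150.3 ang -61.0 yaw-180 -63.0 [ 3.135e+00 -1.000e-03  2.042e+00] [-0.26  0.91  0.39  1.63 -0.49  0.7   0.84]
```

Call:
step_arm:
  series:
    - [[0,0,0.089,0.002,-0.07,0,1],[0,0,0.089,0.002,-0.07,0,1],[0,0,0.089,0.002,-0.07,0,1],[0,0,0.089,0.002,-0.07,0,1],[0,0,0.089,0.002,-0.07,0,1],[0,0,0.089,0.002,-0.07,0,1],[0,0,0.089,0.002,-0.07,0,1],[0,0,0.089,0.002,-0.07,0,1],[0,0,0.089,0.002,-0.07,0,1],[0,0,0.089,0.002,-0.07,0,1],[0,0,0.089,0.002,-0.07,0,1]]

```text
clock: 12.1
eef_pos: [550.7, -10.3, 43.4]
tool_rot: [3.135, -0.004, 1.273]
force: [7.4, 4.6, -2.6]
width: 9.8
gripper_force: 59.4
```

```bash
python3 chk.py
```

```text
12.1 [550.7 -10.3  43.4] F [ 7.4  4.6 -2.6] tan 6.0 rad -6.4 T [ 0.93 -1.4  -0.33] r 148.3 ang -104.8 yaw-180 -107.0 [ 3.135 -0.004  1.273] [-0.36  0.84  0.52  1.95 -0.78  0.55  0.41]
```

Call:
step_arm:
  series:
    - [[0,0,0.089,0.001,-0.07,0,1],[0,0,0.089,0,-0.07,0,1],[0,0,0.089,0,-0.07,0,1],[0,0,0,0,0,0,1],[0,0,0,0,0,0,1]]

```text
clock: 12.6
eef_pos: [520.6, -0.5, 43.3]
tool_rot: [3.136, -0.003, 1.066]
force: [3.8, 0.5, -2.7]
width: 10.1
gripper_force: 59.2
```

```bash
python3 chk.py
```

```text
12.6 [ 5.206e+02 -5.000e-01  4.330e+01] F [ 3.8  0.5 -2.7] tan 3.2 rad -2.1 T [-0.09 -0.72 -0.34] r 149.9 ang -116.9 yaw-180 -118.9 [ 3.136e+00 -3.000e-03  1.066e+00] [-0.4   0.82  0.55  2.03 -0.87  0.52  0.28]
```

Call:
step_arm:
  series:
    - [[0,0,0,0,0.02,0,1],[0,0,0,0,0.007,0,1],[0,0,0,0,0,0,1]]

```text
clock: 12.9
eef_pos: [520.6, -3.5, 42.4]
tool_rot: [-3.141, 0.0, 1.066]
force: [0.4, -0.9, -1.8]
width: 10.0
gripper_force: 58.8
```

```bash
python3 chk.py
```

```text
12.9 [520.6  -3.5  42.4] F [ 0.4 -0.9 -1.8] tan 0.7 rad 0.6 T [-0.06 -0.08 -0.13] r 152.5 ang -116.4 yaw-180 -118.9 [-3.141  0.     1.066] [-0.4   0.83  0.55  2.03 -0.86  0.53  0.28]
```

Call:
step_arm:
  series:
    - [[0,0,0,-0.06,0,0,1],[0,0,0,-0.09,0,0,1],[0,0,0,-0.09,0,0,1],[0,0,0,-0.09,0,0,1],[0,0,0,0,0,0,1]]

```text
clock: 13.4
eef_pos: [495.1, -49.5, 42.7]
tool_rot: [-3.141, 0.002, 1.061]
force: [1.3, 0.4, -1.7]
width: 10.0
gripper_force: 58.8
```

```bash
python3 chk.py
python3 - <<'E'
from h import *
import pickle
s=grab("scene",6);pickle.dump(s,open("im3.pkl","wb"))
cv2.imwrite("pics/z5.png",crop(s,240,190,95,80,8))
E
```

```text
13.4 [495.1 -49.5  42.7] F [ 1.3  0.4 -1.7] tan 1.0 rad -0.9 T [-0.03  0.02  0.01] r 205.1 ang -117.1 yaw-180 -119.2 [-3.141e+00  2.000e-03  1.061e+00] [-0.29  0.8   0.52  2.09 -0.87  0.48  0.39]
```

View pics/z5.png

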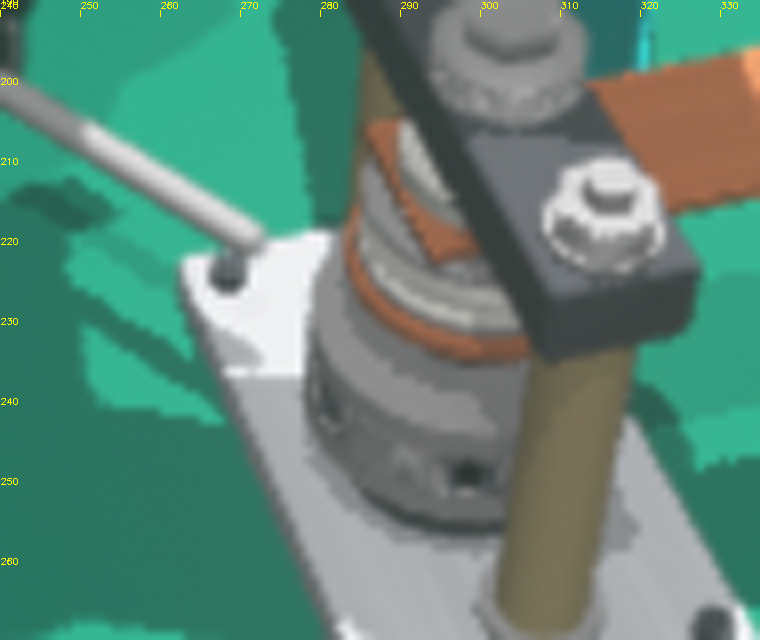

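Run:
```python
from plan import *
import math
cx,cy=588.5,133.1
w=[];a0,a1=-119.2,-53.5
for k in range(1,11):
    a=math.radians(a0+(a1-a0)*k/10);r=205 if k<10 else 198
    w.append((cx+r*math.cos(a),cy+r*math.sin(a),42.5,math.degrees(a)+180,1))
plan((495.1,-49.5,42.7,60.8),w,1)
```

```text
10
[[[0,0,-0.146,0.009,0.106,0.001,1],[0,0,-0.146,0.009,0.156,0.0,1],[0,0,-0.146,0.009,0.156,0.0,1],[0,0,-0.146,0.009,0.156,0.0,1],[0,0,-0.146,0.009,0.156,0.0,1],[0,0,-0.146,0.009,0.156,0.0,1],[0,0,-0.146,0.009,0.156,0.0,1],[0,0,-0.146,0.009,0.156,0.0,1],[0,0,-0.146,0.009,0.156,0.0,1],[0,0,-0.146,0.055,0.151,0.0,1]]]
```

Call:
step_arm:
  series:
    - [[0,0,-0.146,0.009,0.106,0.001,1],[0,0,-0.146,0.009,0.156,0,1],[0,0,-0.146,0.009,0.156,0,1],[0,0,-0.146,0.009,0.156,0,1],[0,0,-0.146,0.009,0.156,0,1],[0,0,-0.146,0.009,0.156,0,1],[0,0,-0.146,0.009,0.156,0,1],[0,0,-0.146,0.009,0.156,0,1],[0,0,-0.146,0.009,0.156,0,1],[0,0,-0.146,0.055,0.151,0,1],[0,0,0,0,0,0,1],[0,0,0,0,0,0,1]]

```text
clock: 14.9
eef_pos: [707.1, -20.8, 41.6]
tool_rot: [-3.141, -0.001, 2.214]
force: [-0.5, -0.8, -2.7]
width: 10.2
gripper_force: 58.8
```

```bash
python3 chk.py
python3 - <<'E'
from h import *
import pickle
s=grab("scene",6);pickle.dump(s,open("im4.pkl","wb"))
cv2.imwrite("pics/z6.png",crop(s,250,210,60,60,10))
E
```

```text
14.9 [707.1 -20.8  41.6] F [-0.5 -0.8 -2.7] tan -0.9 rad 0.4 T [-0.09  0.05  0.03] r 194.2 ang -52.4 yaw-180 -53.2 [-3.141e+00 -1.000e-03  2.214e+00] [-0.2   0.96  0.36  1.47 -0.42  0.79  0.96]
```

View pics/z6.png

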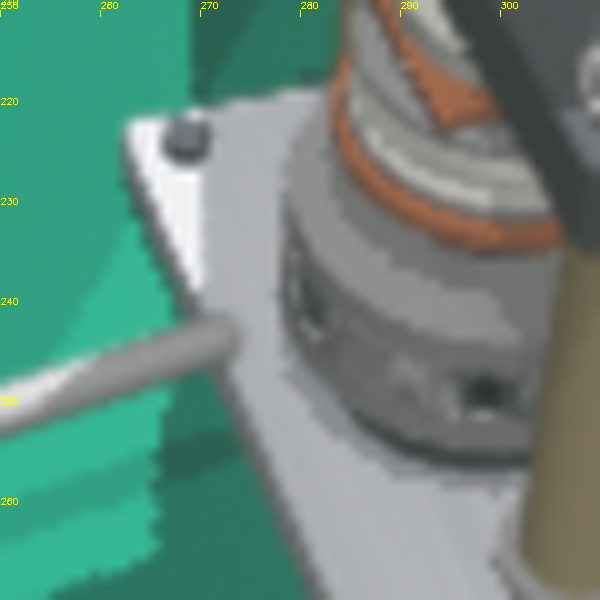

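Call:
step_arm:
  series:
    - [[0,0,0.007,0,-0.022,-0.01,1],[0,0,0,0.04,0,0,1],[0,0,0,0.04,0,0,1],[0,0,0,0.03,0,0,1],[0,0,0,0.03,0,0,1],[0,0,0,0.02,0,0,1],[0,0,0,0,0,0,1]]

```text
clock: 15.9
eef_pos: [690.6, -3.4, 43.9]
tool_rot: [3.141, -0.001, 2.208]
force: [1.2, 0.9, -2.0]
width: 10.0
gripper_force: 58.9
```

```bash
python3 chk.py
```

```text
15.9 [690.6  -3.4  43.9] F [ 1.2  0.9 -2. ] tan 1.5 rad 0.0 T [ 0.1  -0.16 -0.18] r 170.5 ang -53.2 yaw-180 -53.5 [ 3.141e+00 -1.000e-03  2.208e+00] [-0.23  0.94  0.36  1.53 -0.43  0.75  0.95]
```

Call:
step_arm:
  series:
    - [[0,0,0,0.04,0,0.004,1],[0,0,0,0.04,0,0,1],[0,0,0,0.04,0,0,1],[0,0,0,0.015,0,0,1],[0,0,0,0,0,0,1]]

```text
clock: 16.4
eef_pos: [677.9, 12.7, 43.1]
tool_rot: [-3.141, -0.001, 2.208]
force: [0.3, 0.8, -1.4]
width: 9.8
gripper_force: 58.9
```

```bash
python3 chk.py
```

```text
16.4 [677.9  12.7  43.1] F [ 0.3  0.8 -1.4] tan 0.7 rad -0.4 T [ 0.13 -0.17 -0.13] r 150.0 ang -53.4 yaw-180 -53.5 [-3.141e+00 -1.000e-03  2.208e+00] [-0.26  0.92  0.36  1.57 -0.43  0.73  0.93]
```

Call:
step_arm:
  series:
    - [[0,0,0.089,0.002,-0.07,0,1],[0,0,0.089,0.002,-0.07,0,1],[0,0,0.089,0.002,-0.07,0,1],[0,0,0.089,0.002,-0.07,0,1],[0,0,0.089,0.002,-0.07,0,1],[0,0,0.089,0.002,-0.07,0,1],[0,0,0.089,0.002,-0.07,0,1]]

```text
clock: 17.1
eef_pos: [614.1, -14.3, 43.9]
tool_rot: [3.136, -0.002, 1.715]
force: [6.0, 5.7, -1.9]
width: 9.8
gripper_force: 60.5
```

```bash
python3 chk.py
```

```text
17.1 [614.1 -14.3  43.9] F [ 6.   5.7 -1.9] tan 6.8 rad -4.6 T [ 1.   -1.24 -0.57] r 149.6 ang -80.2 yaw-180 -81.8 [ 3.136e+00 -2.000e-03  1.715e+00] [-0.29  0.87  0.45  1.77 -0.6   0.63  0.66]
```

Call:
step_arm:
  series:
    - [[0,0,0.089,0.002,-0.07,0,1],[0,0,0.089,0.002,-0.07,0,1],[0,0,0.089,0.002,-0.07,0,1]]

```text
clock: 17.4
eef_pos: [583.1, -15.9, 44.0]
tool_rot: [3.136, -0.003, 1.505]
force: [6.6, 6.0, -2.9]
width: 9.8
gripper_force: 60.3
```

```bash
python3 chk.py
```

```text
17.4 [583.1 -15.9  44. ] F [ 6.6  6.  -2.9] tan 6.4 rad -6.3 T [ 1.06 -1.45 -0.53] r 149.1 ang -92.1 yaw-180 -93.8 [ 3.136e+00 -3.000e-03  1.505e+00] [-0.32  0.85  0.48  1.86 -0.68  0.59  0.54]
```

Call:
step_arm:
  series:
    - [[0,0,0.056,0.001,-0.044,0,1],[0,0,0.056,0.001,-0.044,0,1]]

```text
clock: 17.6
eef_pos: [570.3, -14.6, 44.0]
tool_rot: [3.136, -0.003, 1.418]
force: [7.5, 4.2, -1.8]
width: 10.0
gripper_force: 60.2
```

Call:
step_arm:
  series:
    - [[0,0,0.056,0.001,-0.044,0,1],[0,0,0.056,0.001,-0.044,0,1]]

```text
clock: 17.8
eef_pos: [557.6, -12.3, 44.0]
tool_rot: [3.136, -0.003, 1.33]
force: [7.2, 4.1, -2.4]
width: 9.9
gripper_force: 60.1
```

Call:
step_arm:
  series:
    - [[0,0,0.056,0.001,-0.044,0,1],[0,0,0.056,0.001,-0.044,0,1]]

```text
clock: 18.0
eef_pos: [545.1, -8.8, 44.1]
tool_rot: [3.136, -0.004, 1.242]
force: [8.1, 3.8, -2.7]
width: 10.1
gripper_force: 60.0
```

Call:
step_arm:
  series:
    - [[0,0,0.056,0.001,-0.044,0,1],[0,0,0.056,0.001,-0.044,0,1]]

```text
clock: 18.2
eef_pos: [533.0, -4.3, 44.1]
tool_rot: [3.135, -0.004, 1.154]
force: [7.8, 4.3, -3.1]
width: 10.3
gripper_force: 59.9
```

Call:
step_arm:
  series:
    - [[0,0,0.056,0.001,-0.044,0,1],[0,0,0.056,0.001,-0.044,0,1]]

```text
clock: 18.4
eef_pos: [521.4, 1.2, 44.2]
tool_rot: [3.135, -0.004, 1.066]
force: [8.6, 2.9, -4.0]
width: 10.0
gripper_force: 59.7
```

```bash
python3 chk.py
```

```text
18.4 [521.4   1.2  44.2] F [ 8.6  2.9 -4. ] tan 6.3 rad -6.5 T [ 0.55 -1.59 -0.37] r 148.0 ang -117.0 yaw-180 -118.9 [ 3.135 -0.004  1.066] [-0.4   0.82  0.55  2.03 -0.86  0.52  0.27]
```

Call:
step_arm:
  series:
    - [[0,0,0,0,0,0,1],[0,0,0,0,0.02,0.004,1],[0,0,0,0,0.007,0,1],[0,0,0,0,0,0,1]]

```text
clock: 18.8
eef_pos: [520.8, -2.2, 42.7]
tool_rot: [3.141, 0.0, 1.068]
force: [1.8, -0.5, -2.4]
width: 9.8
gripper_force: 59.0
```

```bash
python3 chk.py
```

```text
18.8 [520.8  -2.2  42.7] F [ 1.8 -0.5 -2.4] tan 1.9 rad -0.3 T [-0.11 -0.28 -0.27] r 151.3 ang -116.6 yaw-180 -118.8 [3.141 0.    1.068] [-0.4   0.82  0.55  2.03 -0.86  0.53  0.27]
```

Still about 2 N on it. I'll ease off slightly more, then withdraw.

Call:
step_arm:
  series:
    - [[0,0,0,0,0.008,0,1],[0,0,-0.01,0,0,0,1],[0,0,0,-0.06,0,0,1],[0,0,0,-0.09,0,0,1],[0,0,0,-0.09,0,0,1],[0,0,0,-0.09,0,0,1],[0,0,0,0,0,0,1]]

```text
clock: 19.5
eef_pos: [496.4, -48.9, 42.8]
tool_rot: [-3.141, 0.002, 1.071]
force: [0.2, -1.0, -2.0]
width: 9.6
gripper_force: 58.8
```

```bash
python3 chk.py
python3 - <<'E'
from h import *
import pickle
s=grab("scene",6);pickle.dump(s,open("im5.pkl","wb"))
cv2.imwrite("pics/z7.png",crop(s,265,220,50,45,12))
E
```

```text
19.5 [496.4 -48.9  42.8] F [ 0.2 -1.  -2. ] tan 0.6 rad 0.8 T [-0.13  0.01 -0.01] r 204.0 ang -116.8 yaw-180 -118.6 [-3.141e+00  2.000e-03  1.071e+00] [-0.29  0.8   0.51  2.09 -0.86  0.48  0.39]
```

View pics/z7.png

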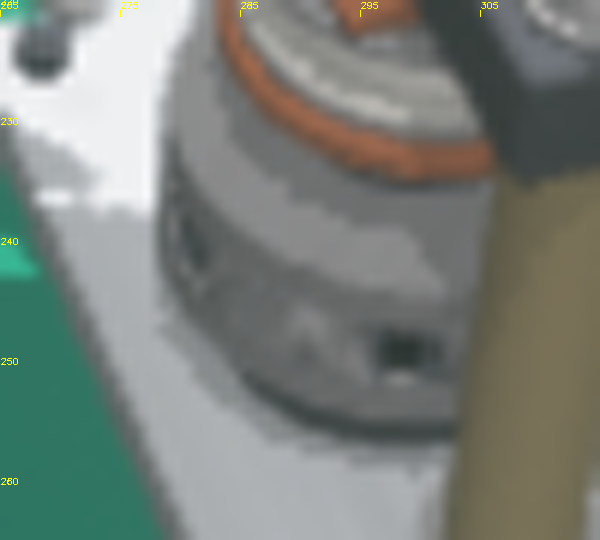

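Run:
```python
from plan import *
import math
cx,cy=588.5,133.1
w=[];a0,a1=-118.6,-53.5
for k in range(1,11):
    a=math.radians(a0+(a1-a0)*k/10);r=206 if k<10 else 200
    w.append((cx+r*math.cos(a),cy+r*math.sin(a),42.8,math.degrees(a)+180,1))
plan((496.4,-48.9,42.8,61.4),w,1)
```

```text
10
[[[0,0,-0.145,-0.005,0.114,0.0,1],[0,0,-0.145,0.009,0.156,0.0,1],[0,0,-0.145,0.009,0.156,0.0,1],[0,0,-0.145,0.009,0.156,0.0,1],[0,0,-0.145,0.009,0.156,0.0,1],[0,0,-0.145,0.009,0.156,0.0,1],[0,0,-0.145,0.009,0.156,0.0,1],[0,0,-0.145,0.009,0.156,0.0,1],[0,0,-0.145,0.009,0.156,0.0,1],[0,0,-0.145,0.049,0.151,0.0,1]]]
```

Call:
step_arm:
  series:
    - [[0,0,-0.145,-0.005,0.114,0,1],[0,0,-0.145,0.009,0.156,0,1],[0,0,-0.145,0.009,0.156,0,1],[0,0,-0.145,0.009,0.156,0,1],[0,0,-0.145,0.009,0.156,0,1],[0,0,-0.145,0.009,0.156,0,1],[0,0,-0.145,0.009,0.156,0,1],[0,0,-0.145,0.009,0.156,0,1],[0,0,-0.145,0.009,0.156,0,1],[0,0,-0.145,0.049,0.151,0,1],[0,0,0,0,0,0,1],[0,0,0,0,0,0,1]]

```text
clock: 21.0
eef_pos: [709.0, -22.0, 41.9]
tool_rot: [-3.141, -0.001, 2.216]
force: [-0.3, -0.8, -1.2]
width: 10.0
gripper_force: 58.9
```

```bash
python3 chk.py
```

```text
21.0 [709.  -22.   41.9] F [-0.3 -0.8 -1.2] tan -0.7 rad 0.4 T [-0.09 -0.06  0.04] r 196.4 ang -52.2 yaw-180 -53.0 [-3.141e+00 -1.000e-03  2.216e+00] [-0.2   0.96  0.36  1.47 -0.41  0.79  0.96]
```

Call:
step_arm:
  series:
    - [[0,0,0.011,0,-0.026,-0.008,1],[0,0,0,0.04,0,0,1],[0,0,0,0.04,0,0,1],[0,0,0,0.03,0,0,1],[0,0,0,0.03,0,0,1],[0,0,0,0.03,0,0,1],[0,0,0,0,0,0,1]]

```text
clock: 21.7
eef_pos: [691.1, -3.6, 43.9]
tool_rot: [3.141, -0.001, 2.207]
force: [1.2, 0.1, -2.4]
width: 9.9
gripper_force: 58.9
```

```bash
python3 chk.py
```

```text
21.7 [691.1  -3.6  43.9] F [ 1.2  0.1 -2.4] tan 1.0 rad 0.6 T [ 0.11 -0.08 -0.04] r 171.0 ang -53.1 yaw-180 -53.5 [ 3.141e+00 -1.000e-03  2.207e+00] [-0.23  0.94  0.36  1.53 -0.42  0.76  0.94]
```

Call:
step_arm:
  series:
    - [[0,0,0,0.04,0,0.004,1],[0,0,0,0.04,0,0,1],[0,0,0,0.04,0,0,1],[0,0,0,0.018,0,0,1],[0,0,0,0,0,0,1],[0,0,0.056,0.001,-0.044,0,1],[0,0,0.056,0.001,-0.044,0,1]]

```text
clock: 22.4
eef_pos: [668.5, 5.0, 43.3]
tool_rot: [3.139, -0.0, 2.114]
force: [2.5, 4.5, -2.4]
width: 9.7
gripper_force: 60.0
```

```bash
python3 chk.py
```

```text
22.4 [668.5   5.   43.3] F [ 2.5  4.5 -2.4] tan 4.5 rad -2.5 T [ 0.75 -0.83 -0.52] r 151.0 ang -58.0 yaw-180 -58.9 [ 3.139 -0.     2.114] [-0.26  0.91  0.37  1.6  -0.46  0.71  0.88]
```

Call:
step_arm:
  series:
    - [[0,0,0.056,0.001,-0.044,0,1],[0,0,0.056,0.001,-0.044,0,1]]

```text
clock: 22.6
eef_pos: [658.2, -0.9, 43.8]
tool_rot: [3.137, 0.0, 2.025]
force: [4.8, 4.8, -2.6]
width: 9.7
gripper_force: 60.8
```

```bash
python3 chk.py
```

```text
22.6 [658.2  -0.9  43.8] F [ 4.8  4.8 -2.6] tan 6.5 rad -2.0 T [ 0.94 -1.15 -0.53] r 151.0 ang -62.5 yaw-180 -64.0 [3.137 0.    2.025] [-0.26  0.9   0.39  1.64 -0.49  0.69  0.83]
```

Call:
step_arm:
  series:
    - [[0,0,0.056,0.001,-0.044,0,1],[0,0,0.056,0.001,-0.044,0,1]]

```text
clock: 22.8
eef_pos: [646.8, -5.9, 44.0]
tool_rot: [3.135, 0.0, 1.937]
force: [8.8, 5.9, -2.4]
width: 10.0
gripper_force: 60.8
```

```bash
python3 chk.py
```

```text
22.8 [646.8  -5.9  44. ] F [ 8.8  5.9 -2.4] tan 10.4 rad -2.1 T [ 1.21 -1.66 -0.59] r 150.7 ang -67.3 yaw-180 -69.0 [3.135 0.    1.937] [-0.27  0.9   0.41  1.67 -0.52  0.68  0.78]
```

Call:
step_arm:
  series:
    - [[0,0,0,0,0,0,1],[0,0,0,0,0,0,1]]

```text
clock: 23.0
eef_pos: [647.0, -5.9, 44.2]
tool_rot: [3.135, 0.0, 1.939]
force: [6.6, 5.1, -2.9]
width: 10.2
gripper_force: 60.8
```

```bash
python3 chk.py
```

```text
23.0 [647.   -5.9  44.2] F [ 6.6  5.1 -2.9] tan 8.1 rad -2.1 T [ 0.96 -1.41 -0.64] r 150.8 ang -67.2 yaw-180 -68.9 [3.135 0.    1.939] [-0.27  0.9   0.41  1.67 -0.52  0.68  0.78]
```

Call:
step_arm:
  series:
    - [[0,0,0.03,0,-0.022,0,1],[0,0,0,0,0,0,1],[0,0,0,0,0,0,1]]

```text
clock: 23.3
eef_pos: [644.7, -6.7, 44.3]
tool_rot: [3.134, 0.0, 1.916]
force: [8.4, 5.5, -2.9]
width: 9.8
gripper_force: 60.6
```

```bash
python3 chk.py
```

```text
23.3 [644.7  -6.7  44.3] F [ 8.4  5.5 -2.9] tan 9.9 rad -2.0 T [ 1.02 -1.56 -0.59] r 150.7 ang -68.1 yaw-180 -70.2 [3.134 0.    1.916] [-0.27  0.89  0.41  1.68 -0.53  0.67  0.77]
```

Call:
step_arm:
  series:
    - [[0,0,0.02,0,-0.026,0,1],[0,0,0,0,0,0,1],[0,0,0,0,0,0,1],[0,0,0,0,0,0,1]]

```text
clock: 23.7
eef_pos: [642.4, -7.5, 44.7]
tool_rot: [3.131, 0.001, 1.901]
force: [10.3, 6.5, -3.2]
width: 9.9
gripper_force: 61.0
```

```bash
python3 chk.py
```

```text
23.7 [642.4  -7.5  44.7] F [10.3  6.5 -3.2] tan 11.9 rad -2.3 T [ 1.22 -2.1  -0.6 ] r 150.6 ang -69.0 yaw-180 -71.1 [3.131e+00 1.000e-03 1.901e+00] [-0.27  0.89  0.41  1.69 -0.53  0.67  0.76]
```

Call:
step_arm:
  series:
    - [[0,0,-0.02,0,0.03,0.003,1],[0,0,-0.02,0,0.03,0.003,1],[0,0,0,0,0.01,0,1],[0,0,0,0,0,0,1]]

```text
clock: 24.1
eef_pos: [648.3, -5.6, 42.6]
tool_rot: [3.139, -0.0, 1.933]
force: [4.1, 4.9, -1.2]
width: 10.0
gripper_force: 59.6
```

```bash
python3 chk.py
```

```text
24.1 [648.3  -5.6  42.6] F [ 4.1  4.9 -1.2] tan 5.7 rad -2.9 T [ 0.89 -0.87 -0.31] r 151.0 ang -66.7 yaw-180 -69.3 [ 3.139 -0.     1.933] [-0.27  0.9   0.41  1.66 -0.52  0.68  0.77]
```

Call:
step_arm:
  series:
    - [[0,0,-0.015,0,0.02,0,1],[0,0,-0.015,0,0.015,0,1],[0,0,0,0,0,0,1]]

```text
clock: 24.4
eef_pos: [652.2, -4.9, 42.2]
tool_rot: [-3.141, 0.0, 1.958]
force: [1.4, 2.3, -1.1]
width: 9.8
gripper_force: 59.2
```

```bash
python3 chk.py
```

```text
24.4 [652.2  -4.9  42.2] F [ 1.4  2.3 -1.1] tan 2.2 rad -1.5 T [ 0.44 -0.38 -0.25] r 152.0 ang -65.2 yaw-180 -67.8 [-3.141  0.     1.958] [-0.27  0.91  0.41  1.65 -0.51  0.69  0.78]
```

Call:
step_arm:
  series:
    - [[0,0,-0.025,0,0.008,0,1],[0,0,0,0,0,0,1],[0,0,0,0,0,0,1]]

```text
clock: 24.7
eef_pos: [653.6, -4.3, 42.3]
tool_rot: [3.141, 0.0, 1.977]
force: [2.5, 0.4, -1.4]
width: 9.9
gripper_force: 59.5
```

```bash
python3 chk.py
```

```text
24.7 [653.6  -4.3  42.3] F [ 2.5  0.4 -1.4] tan 2.4 rad 0.7 T [ 0.35 -0.54 -0.36] r 152.1 ang -64.7 yaw-180 -66.7 [3.141 0.    1.977] [-0.27  0.91  0.4   1.65 -0.5   0.69  0.8 ]
```

Call:
step_arm:
  series:
    - [[0,0,0,0,0.02,0,1],[0,0,0,0,0,0,1],[0,0,0,0,0,0,1]]

```text
clock: 25.0
eef_pos: [655.6, -3.6, 42.0]
tool_rot: [-3.14, 0.0, 1.978]
force: [0.8, -0.5, -1.3]
width: 10.2
gripper_force: 58.9
```

```bash
python3 chk.py
```

```text
25.0 [655.6  -3.6  42. ] F [ 0.8 -0.5 -1.3] tan 0.5 rad 0.8 T [-0.   -0.09 -0.07] r 152.3 ang -63.9 yaw-180 -66.7 [-3.14   0.     1.978] [-0.27  0.91  0.4   1.64 -0.5   0.7   0.79]
```

Call:
step_arm:
  series:
    - [[0,0,0,-0.05,0,0,1],[0,0,0,-0.09,0,0,1],[0,0,0,-0.1,0,0,1],[0,0,0,-0.1,0,0,1],[0,0,0,0,0,0,1],[0,0,0,0,0,0,1]]

```text
clock: 25.6
eef_pos: [676.3, -50.7, 42.1]
tool_rot: [-3.141, -0.0, 1.976]
force: [-0.3, 0.3, -3.1]
width: 9.8
gripper_force: 58.9
```

```bash
python3 chk.py
python3 - <<'E'
from h import *
import pickle
s=grab("scene",6);pickle.dump(s,open("im6.pkl","wb"))
for f in("im5.pkl","im6.pkl"):
    q=pickle.load(open(f,"rb"));im=q["avg"][244:253,284:304].astype(int).sum(2)//3
    print(f);print(im)
from plan import *
st=ctrl.read_state();p=st["eef_pos"]
plan((*p,np.degrees(st["tool_rot"][2])),[(660,-90,150,120,4),(577.9,-298.3,150,173.65,7)],1)
E
```

```text
25.6 [676.3 -50.7  42.1] F [-0.3  0.3 -3.1] tan -0.2 rad -0.4 T [-0.02 -0.04  0.02] r 203.6 ang -64.5 yaw-180 -66.8 [-3.141 -0.     1.976] [-0.19  0.93  0.4   1.57 -0.49  0.74  0.84]
im5.pkl
[[ 98 100 101 100 104 102 104 104 104 105 106 109 109 110 121 123 121 124
  111 106]
 [ 99 100 101 101 100 112 117 109 103 103 104 103 104 105 108 108 108 107
   99  97]
 [102 102 101 102 106 119 130 127 115 107 104 102 102 102 104 104 103 102
   98  97]
 [ 99 102 102 104 108 119 120 127 117 107  99  90  86  77  84  86  92  97
  101 102]
 [ 98  96 102 106 109 108 105 116 115 109 109  97  77  58  56  58  71  79
   96  98]
 [ 99  98  99 101 104 100  93 105 115 112 118 103  75  56  51  53  68  71
   93  91]
 [105  99  98  99 101  99  97 100 108 112 121 111  84  69  68  66  78  80
   89  87]
 [130  87  88  96  98 101 103 104 102 104 110 117 100 114 125 107  90  86
   85  87]
 [135 113  81  77  89  99 102 103 103 104 106 106 102 106 109 107 105 103
   99  88]]
im6.pkl
[[ 99 101 104 110 113 105 103 104 105 106 108 109 111 112 115 127 127 120
  110 108]
 [100 101 107 122 133 119 112 107 102 104 106 106 
[... 300 characters left out ...]
 99  98  99 104 111 118 123  92  73  55  53  56  71  82 105 101
  103 100]
 [104  99  98 100 102 104 109 118 125  99  85  80  78  68  80  88  94 102
  106  96]
 [131  88  89  98 102 103 104 105 105 111 108 134 131 109  96  88  94 102
  102  95]
 [137 114  80  76  90  99 102 104 104 106 107 112 111 108 106 100 104 105
  101  91]]
11
[[[0,0,-0.037,-0.052,-0.052,-0.18,1],[0,0,-0.037,-0.051,-0.054,-0.18,1],[0,0,-0.037,-0.049,-0.055,-0.18,1],[0,0,-0.037,-0.048,-0.057,-0.18,1],[0,0,-0.17,-0.133,-0.167,0.0,1],[0,0,-0.17,-0.109,-0.183,0.0,1],[0,0,-0.17,-0.084,-0.196,0.0,1],[0,0,-0.17,-0.057,-0.205,0.0,1],[0,0,-0.17,-0.029,-0.211,0.0,1],[0,0,-0.17,-0.001,-0.213,0.0,1],[0,0,-0.17,0.028,-0.211,0.0,1]]]
```

Call:
step_arm:
  series:
    - [[0,0,-0.037,-0.052,-0.052,-0.18,1],[0,0,-0.037,-0.051,-0.054,-0.18,1],[0,0,-0.037,-0.049,-0.055,-0.18,1],[0,0,-0.037,-0.048,-0.057,-0.18,1],[0,0,-0.17,-0.133,-0.167,0,1],[0,0,-0.17,-0.109,-0.183,0,1],[0,0,-0.17,-0.084,-0.196,0,1],[0,0,-0.17,-0.057,-0.205,0,1],[0,0,-0.17,-0.029,-0.211,0,1],[0,0,-0.17,-0.001,-0.213,0,1],[0,0,-0.17,0.028,-0.211,0,1],[0,0,0,0,0,0,1]]

```text
clock: 27.1
eef_pos: [574.2, -306.3, 150.8]
tool_rot: [-3.137, -0.001, 3.022]
force: [-0.5, -1.6, -2.3]
width: 10.0
gripper_force: 59.0
```

Call:
step_arm:
  series:
    - [[0,0,0,0,0,0,1],[0,0,0,0,0,0,1]]

```text
clock: 27.3
eef_pos: [578.6, -297.2, 150.2]
tool_rot: [3.14, 0.0, 3.029]
force: [1.0, 1.3, -1.4]
width: 10.0
gripper_force: 59.0
```

```bash
python3 chk.py
python3 - <<'E'
from plan import *
from cell import ctrl
st=ctrl.read_state();p=st["eef_pos"]
plan((*p,np.degrees(st["tool_rot"][2])),[(578.4,-298.8,p[2],173.66,1)],1)
E
```

```text
27.3 [ 578.6 -297.2  150.2] F [ 1.   1.3 -1.4] tan 0.9 rad -1.4 T [ 0.03 -0.06  0.01] r 430.4 ang -91.3 yaw-180 -6.4 [3.14  0.    3.029] [ 0.35  0.72  0.15  1.6  -0.13  0.83  2.  ]
1
[[[0,0,-0.002,0.0,-0.011,0.0,1]]]
```

Call:
step_arm:
  series:
    - [[0,0,0,0,-0.008,0.2,1],[0,0,0,0,0,0.2,1],[0,0,0,0,0,0.2,1],[0,0,0,0,0,0.09,1],[0,0,0,0,0,0.02,1],[0,0,0,0,0,0.02,1],[0,0,0,0,0,0.014,1],[0,0,0,0,0,0,1]]

```text
clock: 28.1
eef_pos: [578.6, -300.4, 39.8]
tool_rot: [-3.141, 0.002, 3.029]
force: [1.0, -0.6, -1.0]
width: 9.6
gripper_force: 59.0
```

Call:
step_arm:
  series:
    - [[0,0,0,0,0.006,0.01,1],[0,0,0,0,0,0.008,1],[0,0,0,0,0,0,1]]

```text
clock: 28.4
eef_pos: [578.9, -299.2, 38.0]
tool_rot: [3.142, 0.002, 3.029]
force: [-1.6, 2.7, 8.1]
width: 9.9
gripper_force: 60.2
```

Contact at z 38.0, the height I picked it up at. Opening and retreating.

Call:
step_arm:
  series:
    - [[0,0,0,0,0,0,0.8],[0,0,0,0,0,0,0.6],[0,0,0,0,0,0,0.3],[0,0,0,0,0,0,0],[0,0,0,0,0,0,0],[0,0,0,0,0,0,0],[0,0,0,0,0,0,0],[0,0,0,0,0,-0.1,0],[0,0,0,0,0,-0.2,0],[0,0,0,0,0,-0.3,0],[0,0,0,0,0,-0.3,0],[0,0,0,0,0,-0.3,0]]

```text
clock: 29.6
eef_pos: [577.6, -299.3, 219.0]
tool_rot: [-3.141, 0.001, 3.028]
force: [1.5, -0.2, -0.1]
width: 85.3
gripper_force: 0.0
```

Call:
step_arm:
  series:
    - [[0,0,0,0,0.3,0,0],[0,0,0,0,0.3,0,0],[0,0,0,0,0.3,0,0],[0,0,0,0,0.3,0,0],[0,0,0,0,0,0,0]]

```text
clock: 30.1
eef_pos: [599.5, -110.5, 217.0]
tool_rot: [3.135, 0.001, 3.04]
force: [0.4, 0.6, -0.2]
width: 85.6
gripper_force: 0.0
```

Run:
```python
from h import *
s=grab("scene",4);t=grab("top",4)
im=np.zeros((600,790,3),np.uint8);im[:450,:360]=crop(s,115,170,60,75,6);im[:450,370:610]=crop(t,330,130,40,75,6)
im[:150,615:790]=cv2.resize(t["avg"][100:300,80:450,::-1][:,:233],(175,150));cv2.imwrite("pics/z8.png",im)
```

```text
(no output)
```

View pics/z8.png

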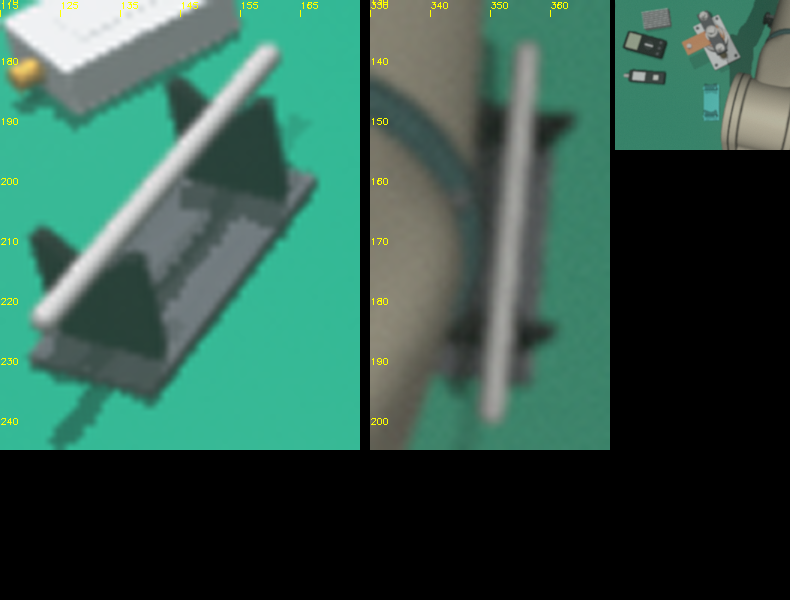

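The bar is back in both V's, with ends at the same pixels as at the start: (160,178) and (122,223) in the scene view. The robot is clear, so I'm handing in.

```bash
python3 -c "
from cell import ctrl
print(ctrl.finish_job())"
```

```text
the job is handed in; nothing more can be done
None
```

I turned the collar clockwise with the bar, about 161° over three strokes, until it came up solid under a firm pull (about 1.8 N m). The bar is back in its cradle and the job was handed in at about 30 s; the hand-in returned no verdict, and I had no ram reading to confirm the stop beyond that pull.

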